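# Start the tray bolt of a jewellery stand

### The job

Take the round-headed screw bolt out of the wooden rack, dip its tip into the small open grease pot and stand it upright in the mouth of the threaded boss on the display-stand base. Turn it backward (counter-clockwise seen from above), letting it sit on the thread by its own weight or a light push, until it drops at the thread's start, then turn it forward (clockwise) one full turn. Finish still holding the bolt's head in the gripper, so that a tray can be slipped under it, and do not upset the pot or shift the other things.

Things in the scene. Friction and masses are not known exactly. Their poses are not given: they have to be found in the camera images.
- bolt: loose screw bolt, 112 mm long, 160 g, upright at the start in either hole of the rack, any yaw. Origin at the centre of its tip, z up to the head. From the tip: smooth pilot 12 mm diameter, cone-ended, to 37 mm; core 18 mm diameter with a thread 26 mm over its crests, to 72 mm; flange 36 mm diameter to 76 mm; round black head 28 mm diameter to 112 mm; thin steel bar on its top along the bolt's x
- bolt_head (a point): point on the bolt's axis in the round head, 96 mm above the tip: the height to grip, at any yaw. To regrip, open the fingers a little and turn them back round the head
- thread_start (a point): start of one thread ridge, on the bolt's +x side, 11.6 mm from its axis, 43 mm above the tip; the other starts on the -x side. Right-hand two-start thread, lead 14 mm a turn, so the two ridges lie 7 mm apart along the axis
- stand: fixed display-stand base: grey disc 124 mm diameter, 10 mm thick, with an upright aluminium boss 48 mm diameter whose top is 84 mm above the table. Origin under its centre, z up. Vertical bore 28.8 mm wide from the top down to 46 mm above the table, below that a 14 mm guide hole for the bolt's pilot down to 10 mm
- pins: two fixed steel pins, 2.5 mm thick, the boss's thread teeth: they stick 4 mm into the bore from its +x and -x sides (stand's x axis), 4 mm below the boss top. Origin the same as the stand's. The bolt's ridges rest on them; the drop comes, every half turn, where the bolt's x axis, turning backward, passes the stand's x axis, either way round
- mouth (a point): centre of the bore's mouth, 84 mm above the table. Unscrewed, the standing bolt's tip is 33 to 40 mm above the table by its yaw: backward turning lifts it to 40, then it drops 7 mm to 33. Turned forward from there it is caught and sinks 14 mm a turn, to 19 after one turn, with 2 mm of axial play. Pushing alone cannot drive it in; it stays where it is left
- rack: fixed light wooden block 64 x 150 x 74 mm, two 32 mm through holes at y = -40 and +40 mm of its frame; the bolt and the plain pin hang in them by their flanges, resting on the top. Origin under its centre
- pot: loose small open metal grease pot, 60 mm outside and 54 mm inside diameter, 38 mm tall, floor 4 mm thick, 250 g, nearly empty. Origin under its centre
- pot_rim (a point): centre of the pot's mouth, 38 mm above the table
- plain_pin: square-headed plain pin in the other hole of the rack; same flange and shank diameter but no thread, head 22 mm square and 22 mm tall. Origin at its lower end, z up. Not needed
- ring_tray: dark wooden tray of rings, 90 x 130 x 18 mm, lying on the table; origin under its centre. Not needed
- gift_box: closed cardboard box 70 x 70 x 45 mm; origin under its centre. Not needed
- books: two stacked books, 114 x 174 x 48 mm; origin under the centre. Not needed
- bead_bowl: white bowl, 100 mm across, 40 mm tall; origin under its centre. Not needed
- mug: mug, 76 mm across, 85 mm tall; origin under its centre. Not needed
- bangles: stack of brass bangles, 68 mm across, 24 mm tall; origin under its centre. Not needed
- screwdriver: screwdriver lying on the table. Not needed
Things that resemble listed ones, but are neither listed nor needed, are in the scene too. What is shaped like the stand but turquoise is not meant.

How it is judged:
By the outcome, as a careful person would: the job done as asked, in the order asked, and still so for the second after the job is handed in, while the arm keeps its last pose, push and grip.
It also fails if it takes over 72 s, if anything falls off the work surface, if the arm or the gripper's body presses on something with over 40 N, if the wrist force passes 120 N, or if a joint passes its speed limit or range.

### The arm

A 6-joint arm with a two-finger parallel gripper is mounted at the origin on the work surface. World frame = base frame: x ahead of the robot, y to its left, z up, the work surface at z = 0. Lengths are in m, angles in rad, forces in N, time in s.
With the tool pointing down it reaches from about 0.3 to 0.875 m from the base axis. Payload 6.4 kg.
Tool frame: the origin (TCP) lies on the centre line of the jaws, within the pads' length; the fingertips stand 11 mm ahead of it and the grasp point (between the pads) lies 8 mm behind it; x points along the fingers, y is the direction in which the jaws open and shut, and the axes are right-handed (so a half turn about x gives the same grasp; the last joint's range is limited). The gripper opens to 85 mm and grips with 20 to 120 N. Pads are 22 mm wide; open, the fingers measure 114 mm over their backs; the gripper's body (76 mm by 85 mm) begins 54 mm behind the grasp point. The pads swing forward as they close: fully open they stand 13 mm farther back than shut.
Start: joints at [1.018, 0.181, 1.607, -0, 1.354, -0.206], TCP at [0.195, 0.541, 0.242] pointing down, gripper open.
Joint ranges: [-2.99, 2.99], [-0.89, 2.07], [0.3, 2.58], [-1.14, 4.28], [0, 2.63], [-3.12, 3.12]. Speed limits (rad/s): [2.57, 2.57, 3.01, 3.14, 3.14, 3.14].

### API

Orientations are given as a unit quaternion [w, x, y, z].
In Python, from bench import ctrl, camera, hand_in gives the robot as it stands. The module is installed in compiled form; this text tells all that it offers.
- The arm moves only by the tool drive_tool, never from a script. Its argument "increments" is a list of rows, each a list of 7 numbers: the shift along the tool's x, y, z in m, then the turn, a rotation vector about the tool's x, y, z in degrees, then the gripper's target within -1 to 1 (fully open at 1, half-way at 0, shut at -1). In form: [[dx, dy, dz, rx, ry, rz, claw], ...]. A call has 1 to 10 rows; each row shifts and turns the commanded pose from where the row before left it, along the tool's axes as they then stand; what a row does not reach is not made up. A row lasts 1/8 s, in which the tool goes at most 62.5 mm and 10.7 degrees, less where a joint would pass 70% of its speed; a pose out of reach is approached as far as the arm can. A call is refused whole if a number of a shift passes 0.0625 or a number of a turn 10.7, either way. A call with a gripper value outside its range is refused whole. The fingers move at their own pace and stop on an object; the grip force is fixed at half the most. Time passes only in rows, so rows that do not move let the fingers close. It gives the time, the measured TCP pose, the force and the opening at its end, in the units of the state.
- ctrl.get_obs(): the state, without advancing time (a new reading comes with each control period).
- camera(name): name is "scene" or "top" or "wrist"; returns a dict with "img" (480x640x3 uint8, red, green, blue), "depth" (480x640 float32, m along the optical axis (not along the pixel's ray), 0 where there is no reading), "fx", "fy", "cx", "cy" (pixels), "k1" (the pictures are not rectified: a ray, as slopes to the right and down, at radius r is drawn at 1 + k1 r^2 times it, then the intrinsics apply), "world_from_camera" (4x4, takes a point from camera to world coordinates); the wrist camera has in their place "hand_eye" (4x4, takes a point from camera to tool coordinates, whose origin is the TCP and whose axes are the tool frame's). Camera axes: x right, y down, z forward; pixel columns grow to the right and rows downward; lengths in m; the calibration is good to about 2 mm. A picture is of the moment at which its call begins: read the wrist's pose just before it.
- hand_in(): hands the job in, once; it reports no verdict.
The state is a dict: "time_s": time; "q": joint angles; "dq": joint speeds; "joint_efforts": joint torques, N m; "eef_pos": TCP position; "eef_rot": TCP orientation; "wrist_force": force on the tool from outside, world axes, zero at the start; "torque": the same for the moment, N m; "opening": opening from 0.0 (shut) to 1.0 (fully open).
Only numpy, scipy, OpenCV 4.12 (cv2) and the standard library are available. Lean on these libraries where they do the work, as an engineer would, in place of code of your own. Each camera call takes 0.05 s, during which the arm holds its last target.

## Working session

There is one attempt and no reset: what is moved stays moved. The work goes in short steps, Python scripts to look and compute and a tool call to move; the robot and the scene stay as the last step left them, time stands still between calls to the robot, and variables do not carry over. Pictures are saved under pics/ and viewed, and the job is handed in when it is done.

Besides the shell and the picture viewer there is one more tool, called after ">>>" as a command line: name --pt "numbers of a row" for each row, then --argument value for the rest. drive_tool: Moves the arm, as the interface text tells. Its arguments: {"type":"object","properties":{"increments":{"type":"array","items":{"type":"array","items":{"type":"number"}}}},"required":["increments"]}

```bash
mkdir -p pics; cat > h.py <<'E'
import numpy as np, cv2
from bench import ctrl, camera, hand_in
from scipy.spatial.transform import Rotation as R
def toolT(o=None):
    o=o or ctrl.get_obs(); w,x,y,z=o["eef_rot"]
    T=np.eye(4);T[:3,:3]=R.from_quat([x,y,z,w]).as_matrix();T[:3,3]=o["eef_pos"];return T
def grab(name,fn=None):
    T=toolT() if name=="wrist" else None
    c=camera(name)
    c["T"]=T@np.array(c["hand_eye"]) if name=="wrist" else np.array(c["world_from_camera"])
    if fn:
        cv2.imwrite("pics/"+fn+".png",c["img"][:,:,::-1]); 
        np.savez("pics/"+fn+".npz",img=c["img"],depth=c["depth"],T=c["T"],I=[c["fx"],c["fy"],c["cx"],c["cy"],c["k1"]])
    return c
def load(fn):
    d=np.load("pics/"+fn+".npz");I=d["I"]
    return dict(img=d["img"],depth=d["depth"],T=d["T"],fx=I[0],fy=I[1],cx=I[2],cy=I[3],k1=I[4])
def slope(c,uv):
    uv=np.atleast_2d(np.array(uv,float))
    d=np.stack([(uv[:,0]-c["cx"])/c["fx"],(uv[:,1]-c["cy"])/c["fy"]],1);s=d.copy()
    for _ in range(10): s=d/(1+c["k1"]*(s**2).sum(1,keepdims=True))
    return s
def plane(c,uv,z):
    s=slope(c,uv);r=np.c_[s,np.ones(len(s))]@c["T"][:3,:3].T;o=c["T"][:3,3]
    return o+r*((z-o[2])/r[:,2])[:,None]
def cloud(c):
    v,u=np.mgrid[0:480,0:640];s=slope(c,np.c_[u.ravel(),v.ravel()]);d=c["depth"].ravel()
    P=np.c_[s*d[:,None],d]@c["T"][:3,:3].T+c["T"][:3,3];P[d==0]=np.nan
    return P.reshape(480,640,3)
def proj(c,P):
    P=np.atleast_2d(P);p=(P-c["T"][:3,3])@c["T"][:3,:3];s=p[:,:2]/p[:,2:];s=s*(1+c["k1"]*(s**2).sum(1,keepdims=True))
    return s*[c["fx"],c["fy"]]+[c["cx"],c["cy"]]
E
python3 - <<'E'
from h import *
print(ctrl.get_obs())
for n in("scene","top","wrist"):
    c=grab(n,n+"0");print(n,c["fx"],c["cx"],c["k1"],c["T"].round(3).tolist())
E
```

```text
{'time_s': 0.0, 'q': array([ 1.01766879e+00,  1.81540135e-01,  1.60801410e+00,  3.44648439e-06,
        1.35381541e+00, -2.06324996e-01]), 'dq': array([ 0.00092907,  0.00182662, -0.00074387, -0.00012661,  0.00108194,
        0.00110263]), 'joint_efforts': array([ 1.20366029e-03, -4.44870615e+01, -3.51336157e+01, -2.78956722e-04,
        9.00539366e-03, -3.36524046e-06]), 'eef_pos': array([0.19514382, 0.54029806, 0.24138171]), 'eef_rot': array([ 0.69626845,  0.12141683,  0.69673641, -0.12258296]), 'wrist_force': array([ 0.19763144, -0.21964477, -0.07501771]), 'torque': array([-0.04441344,  0.00150407, -0.00338816]), 'opening': 1.0016047708640714}
scene 615.7431903598131 314.6247384840183 -0.07992583804028906 [[-0.652, 0.574, -0.495, 1.158], [0.758, 0.499, -0.42, 0.548], [0.005, -0.649, -0.761, 1.091], [0.0, 0.0, 0.0, 1.0]]
top 516.8742355647927 324.5719747407978 -0.10777254998476522 [[-0.01, -0.997, 0.073, 0.411], [-1.0, 0.01, 0.001, 0.017], [-0.002, -0.073, -0.997, 1.291], [0.0, 0.0, 0.0, 1.0]]
wrist 374.1376447054558 316.5399339765534 -0.025201185908699287 [[0.339, 0.903, 0.263, 0.128], [0.941, -0.325, -0.097, 0.564], [-0.002, 0.28, -0.96, 0.373], [0.0, 0.0, 0.0, 1.0]]
```

View pics/scene0.png

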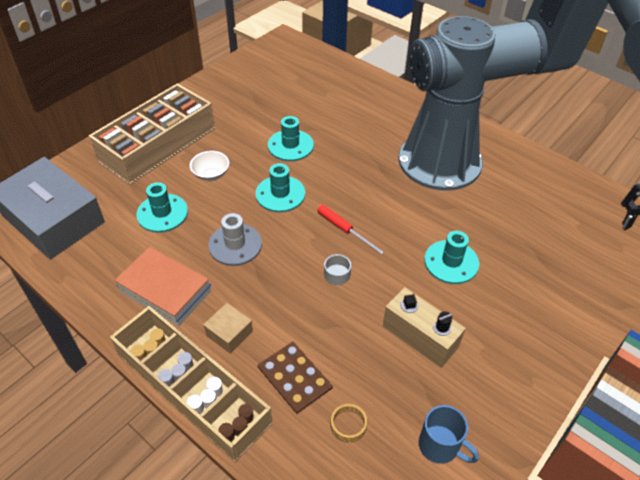

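View pics/top0.png

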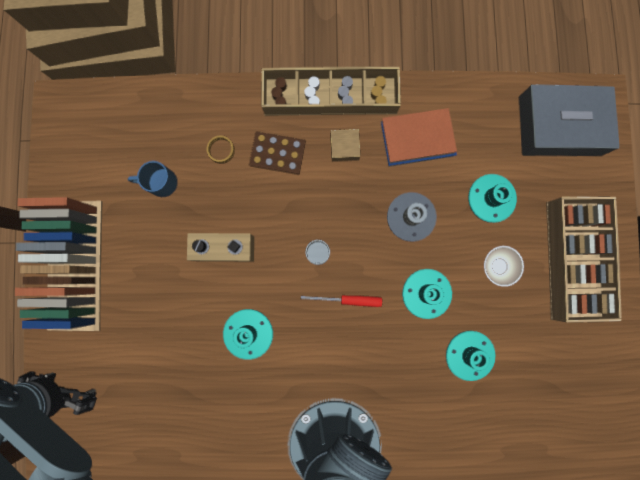

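View pics/wrist0.png

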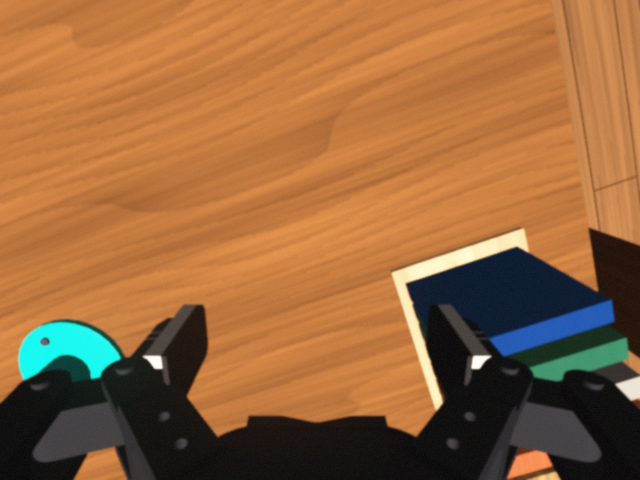

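The top view shows the rack near (220,247), with heads at (200,246) and (234,246). The pot is at (318,252), and the grey stand at (413,215) is the only non-turquoise one. I'll enlarge these areas to confirm and measure.

```bash
python3 - <<'E'
from h import *
t=load("top0");s=load("scene0")
a=cv2.resize(t["img"][225:270,180:260],(640,360),interpolation=cv2.INTER_CUBIC)
b=cv2.resize(s["img"][280:365,375:475],(400,340)[:2],interpolation=cv2.INTER_CUBIC)
d=cv2.resize(t["img"][185:270,295:445],(400,227),interpolation=cv2.INTER_CUBIC)
im=np.zeros((590,800,3),np.uint8);im[:360,:640]=a;im[360:587,:400]=d
b=cv2.resize(b,(270,229));im[360:589,400:670]=b
cv2.imwrite("pics/crop0.png",im[:,:,::-1])
P=cloud(t)
for n,(u,v) in dict(h1=(198,245),h2=(234,246),rack=(215,247),pot=(318,252),stand=(413,230),boss=(416,208)).items(): print(n,P[v,u].round(4))
P=cloud(s)
for n,(u,v) in dict(h1=(409,300),h2=(445,318),rack=(425,312),pot=(337,265)).items(): print(n,P[v,u].round(4))
E
```

```text
h1 [0.4906 0.3085 0.1161]
h2 [0.4885 0.2278 0.1018]
rack [0.4882 0.2776 0.0761]
pot [0.4776 0.0349 0.0077]
stand [ 0.5299 -0.2025  0.0107]
boss [ 0.578  -0.202   0.0637]
h1 [0.4959 0.2308 0.1001]
h2 [0.4941 0.3117 0.113 ]
rack [0.4821 0.264  0.0746]
pot [0.46   0.0209 0.0057]
```

View pics/crop0.png

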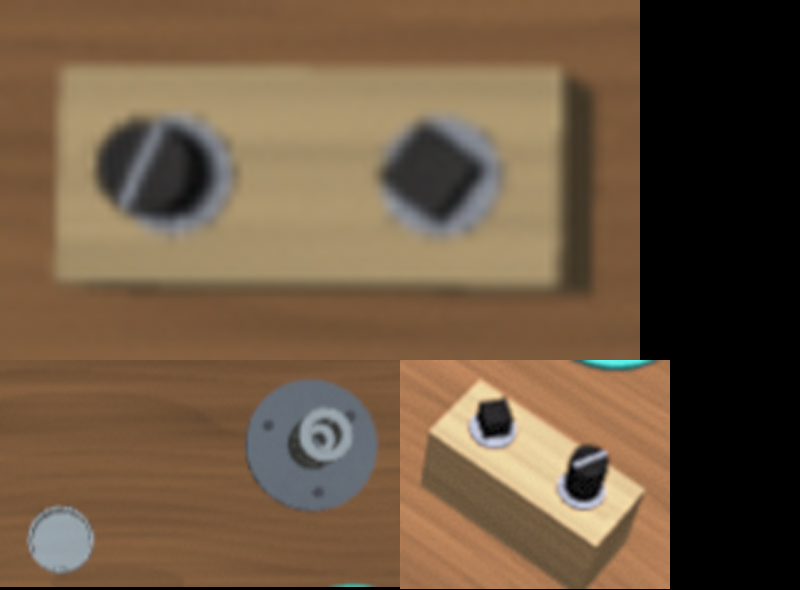

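The taller round head with the bar across it is at top (199,245) / scene (445,320), so that is the bolt. The square head at top (234,246) is the plain pin. The grey stand's boss is at top (416,212). Next I'll take coarse positions and the tool axes.

```bash
cat >> h.py <<'E'
def show(o=None):
    o=o or ctrl.get_obs();T=toolT(o)
    print("t",round(o["time_s"],2),"pos",np.round(o["eef_pos"],4),"F",np.round(o["wrist_force"],1),"M",np.round(o["torque"],2),"open",round(o["opening"],3),"q",np.round(o["q"],3))
    print("yaw(y-axis)",np.degrees(np.arctan2(T[1,1],T[0,1])).round(2),"x",T[:3,0].round(4),"y",T[:3,1].round(4),"z",T[:3,2].round(4))
def delta(p,o=None):
    T=toolT(o);return (T[:3,:3].T@(np.array(p)-T[:3,3])).round(4)
def circ(mask):
    cs,_=cv2.findContours(mask.astype(np.uint8),cv2.RETR_EXTERNAL,cv2.CHAIN_APPROX_NONE)
    return max(cs,key=cv2.contourArea)
E
python3 - <<'E'
from h import *
show()
t=load("top0");P=cloud(t);hsv=cv2.cvtColor(t["img"],cv2.COLOR_RGB2HSV)
# bolt head region by depth
m=np.zeros((480,640),bool);m[230:265,180:220]=(P[230:265,180:220,2]>0.105);print("head cloud",np.nanmean(P[m],0),m.sum())
c=circ(m);(u,v),r=cv2.minEnclosingCircle(c);print(u,v,r,plane(t,(u,v),.114))
# boss rim
m=np.zeros((480,640),bool);m[190:230,395:440]=(P[190:230,395:440,2]>0.075);c=circ(m);e=cv2.fitEllipse(c);print("boss",e,plane(t,e[0],.084))
m=np.zeros((480,640),bool);m[235:270,300:335]=(P[235:270,300:335,2]>0.025);c=circ(m);e=cv2.fitEllipse(c);print("pot",e,plane(t,e[0],.038))
# disc from colour
m=np.zeros((480,640),bool);sub=P[180:250,380:445,2];m[180:250,380:445]=(sub>0.006);c=circ(m);e=cv2.fitEllipse(cv2.convexHull(c));print("disc",e,plane(t,e[0],.010))
s=load("scene0");P=cloud(s)
m=(np.abs(P[:,:,0]-.54)<.05)&(np.abs(P[:,:,1]+.19)<.05)&(P[:,:,2]>.078)&(P[:,:,2]<.1);c=circ(m);e=cv2.fitEllipse(c);print("boss s",e,plane(s,e[0],.084))
m=(np.abs(P[:,:,0]-.48)<.05)&(np.abs(P[:,:,1]-.03)<.05)&(P[:,:,2]>.03);c=circ(m);e=cv2.fitEllipse(c);print("pot s",e,plane(s,e[0],.038))
for k in ("T",):
  print((np.linalg.inv(toolT())@load("wrist0")["T"]).round(3))
E
```

```text
t 0.15 pos [0.1952 0.5404 0.2416] F [-0.   0.1 -0.1] M [-0.01 -0.   -0.03] open 0.998 q [ 1.018  0.181  1.608  0.     1.354 -0.206]
yaw(y-axis) 70.13 x [-7.0e-04 -1.2e-03 -1.0e+00] y [ 0.3398  0.9405 -0.0014] z [ 9.405e-01 -3.398e-01 -3.000e-04]
head cloud [0.49051246 0.30872234 0.11556426] 125
198.0 245.0 6.403224468231201 [[0.49078159 0.30902015 0.114     ]]
boss ((416.6487121582031, 212.79766845703125), (18.554229736328125, 19.593046188354492), 84.54389190673828) [[ 0.56377534 -0.1996231   0.084     ]]
pot ((317.3045349121094, 251.370361328125), (23.63495445251465, 23.841205596923828), 75.54193878173828) [[0.47759723 0.03612193 0.038     ]]
disc ((411.4919128417969, 216.0120086669922), (49.104248046875, 51.498634338378906), 125.63164520263672) [[ 0.56517396 -0.19969909  0.01      ]]
boss s ((231.5067138671875, 221.875), (16.121904373168945, 20.776769638061523), 86.34944915771484) [[ 0.56923138 -0.19684559  0.084     ]]
pot s ((336.9559631347656, 265.15350341796875), (22.65829086303711, 26.53114891052246), 90.75902557373047) [[0.48112854 0.03680639 0.038     ]]
[[ 0.001 -0.281  0.96  -0.132]
 [ 1.     0.001 -0.001 -0.001]
 [-0.     0.96   0.281 -0.071]
 [ 0.     0.     0.     1.   ]]
```

>>> drive_tool --pt "0.001 -0.01 0.03 0 0 0 1" --pt "0.001 -0.015 0.045 0 0 0 1" --pt "0.001 -0.015 0.045 0 0 0 1" --pt "0.001 -0.015 0.05 0 0 0 1" --pt "0.001 -0.016 0.05 0 0 0 1" --pt "0.001 -0.016 0.05 0 0 0 1" --pt "0.001 -0.015 0.045 0 0 0 1" --pt "0.001 -0.01 0.03 0 0 0 1" --pt "0 -0.005 0.01 0 0 0 1" --pt "0 0 0 0 0 0 1"

```text
time_s: 1.4
eef_pos: [0.4893, 0.3099, 0.234]
eef_rot: [0.696, 0.122, 0.697, -0.122]
wrist_force: [-0.3, 0.3, -0.9]
opening: 0.996
```

```bash
python3 - <<'E'
from h import *
show();grab("wrist","w1");show()
E
```

```text
t 1.4 pos [0.4893 0.3099 0.234 ] F [-0.3  0.3 -0.9] M [-0.    0.02 -0.04] open 0.996 q [ 0.36   0.198  1.604  0.     1.34  -0.864]
yaw(y-axis) 70.08 x [-9.e-04  0.e+00 -1.e+00] y [ 3.408e-01  9.401e-01 -3.000e-04] z [ 9.401e-01 -3.408e-01 -8.000e-04]
t 1.45 pos [0.4888 0.3105 0.2341] F [-0.9  0.2  0.1] M [-0.    0.    0.03] open 1.002 q [ 0.361  0.197  1.605  0.     1.34  -0.863]
yaw(y-axis) 70.13 x [-9.e-04  1.e-04 -1.e+00] y [ 3.398e-01  9.405e-01 -2.000e-04] z [ 9.405e-01 -3.398e-01 -9.000e-04]
```

View pics/w1.png

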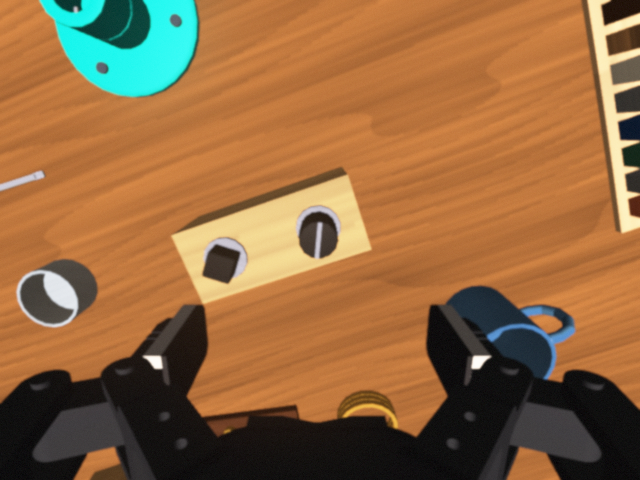

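The wrist view shows the round head with its bar at (319,240) and the square pin at (221,263). Next I'll measure the head centre and bar direction.

```bash
python3 - <<'E'
from h import *
c=load("w1")
cr=c["img"][195:270,280:360];cv2.imwrite("pics/c1.png",cv2.resize(cr,(800,750)[:2],interpolation=cv2.INTER_CUBIC)[:600,:,::-1])
g=cv2.cvtColor(c["img"],cv2.COLOR_RGB2GRAY);P=cloud(c)
m=np.zeros((480,640),bool);sub=np.s_[200:265,290:350];m[sub]=P[sub][...,2]>.108
e=cv2.fitEllipse(circ(m));print(e,plane(c,e[0],.114),np.nanmedian(P[m],0),m.sum())
b=m&(g>120);v,u=np.nonzero(b);pts=plane(c,np.c_[u,v],.1145);mu=pts.mean(0);_,S,V=np.linalg.svd(pts-mu);print("bar",mu,S,np.degrees(np.arctan2(V[0,1],V[0,0])),b.sum())
# flange
sub=np.s_[195:270,285:350];fm=np.zeros((480,640),bool);sat=cv2.cvtColor(c["img"],cv2.COLOR_RGB2HSV)
fm[sub]=(sat[sub][...,1]<60)|(g[sub]<90);e=cv2.fitEllipse(cv2.convexHull(circ(fm)));print("all",e)
E
```

```text
((317.84326171875, 238.63340759277344), (38.32160186767578, 38.5975341796875), 105.79810333251953) [[0.48911083 0.3097358  0.114     ]] [0.48907783 0.30971694 0.11421088] 1210
bar [0.49098384 0.30905474 0.1145    ] [1.17543728e-01 6.44354326e-02 4.87221045e-15] -26.56215685746067 233
all ((317.7919921875, 230.7993927001953), (44.42228698730469, 52.207298278808594), 177.65956115722656)
```

View pics/c1.png

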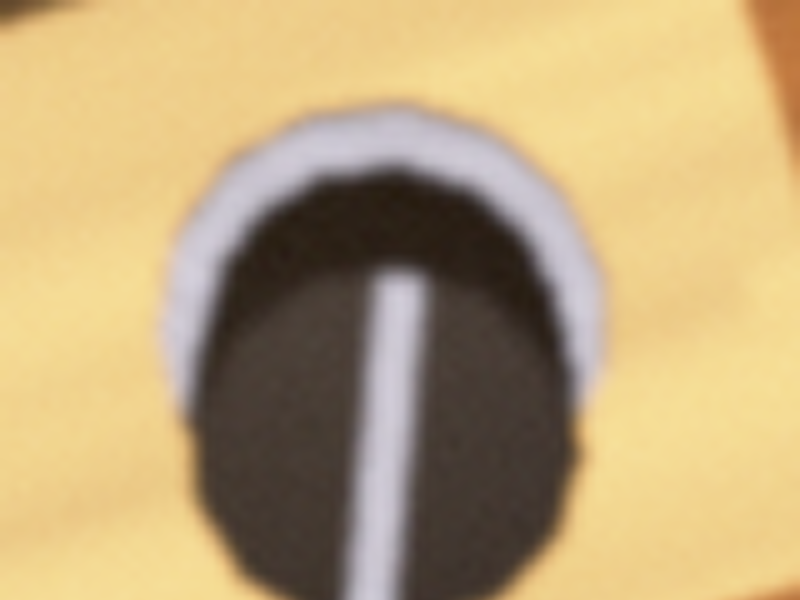

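>>> drive_tool --pt "0 -0.04 0.02 0 0 0 1" --pt "0 -0.05 0.027 0 0 0 1" --pt "0 -0.05 0.027 0 0 0 1" --pt "0 -0.05 0.027 0 0 0 1" --pt "0.002 -0.05 0.027 0 0 0 1" --pt "0.002 -0.05 0.027 0 0 0 1" --pt "0.002 -0.05 0.027 0 0 0 1" --pt "0.002 -0.05 0.027 0 0 0 1" --pt "0.002 -0.04 0.023 0 0 0 1" --pt "0 -0.0235 0.013 0 0 0 1"

```text
time_s: 2.7
eef_pos: [0.566, -0.2002, 0.2242]
eef_rot: [0.696, 0.122, 0.697, -0.122]
wrist_force: [0.3, 0.5, 0.9]
opening: 1.006
```

>>> drive_tool --pt "0 0 0 0 0 0 1"

```text
time_s: 2.82
eef_pos: [0.566, -0.2, 0.2242]
eef_rot: [0.696, 0.122, 0.697, -0.122]
wrist_force: [-1.1, 0.0, 0.4]
opening: 1.0
```

```bash
python3 - <<'E'
from h import *
show();c=grab("wrist","w2");show()
P=cloud(c);m=(P[:,:,2]>.076)&(P[:,:,2]<.092)&(np.hypot(P[:,:,0]-.566,P[:,:,1]+.2)<.04)
k=circ(m);e=cv2.fitEllipse(k);print(e,plane(c,e[0],.084))
u,v=np.array(e[0]).astype(int);cv2.imwrite("pics/c2.png",cv2.resize(c["img"][v-40:v+40,u-50:u+50],(750,600),interpolation=cv2.INTER_CUBIC)[:,:,::-1]);print(u,v)
c=load("w1")
a=plane(c,[(319.8,222.2),(317.2,254.8)],.1145);d=a[0]-a[1];print("bar angle",np.degrees(np.arctan2(d[1],d[0])),a.mean(0),np.linalg.norm(d))
E
```

```text
t 2.83 pos [ 0.566  -0.2     0.2242] F [-1.1  0.   0.4] M [-0.01  0.01  0.02] open 1.0 q [-0.537  0.252  1.559  0.     1.331 -1.76 ]
yaw(y-axis) 70.08 x [-1.e-04  4.e-04 -1.e+00] y [3.408e-01 9.401e-01 3.000e-04] z [ 9.401e-01 -3.408e-01 -3.000e-04]
t 2.88 pos [ 0.5658 -0.1987  0.2242] F [ 0.4 -0.1 -0.7] M [ 0.03 -0.05 -0.03] open 1.006 q [-5.360e-01  2.510e-01  1.560e+00  1.000e-03  1.331e+00 -1.760e+00]
yaw(y-axis) 70.14 x [-4.e-04  9.e-04 -1.e+00] y [3.397e-01 9.405e-01 8.000e-04] z [ 9.405e-01 -3.397e-01 -7.000e-04]
((316.1838073730469, 227.75938415527344), (61.447059631347656, 61.989952087402344), 93.37139892578125) [[ 0.56286187 -0.20026412  0.084     ]]
316 227
bar angle 155.7938992453924 [0.48917983 0.31018455 0.1145    ] 0.02368368192420478
```

View pics/w2.png

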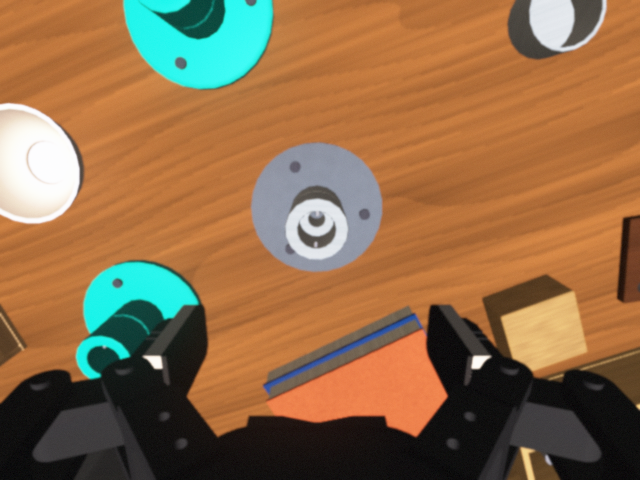

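View pics/c2.png

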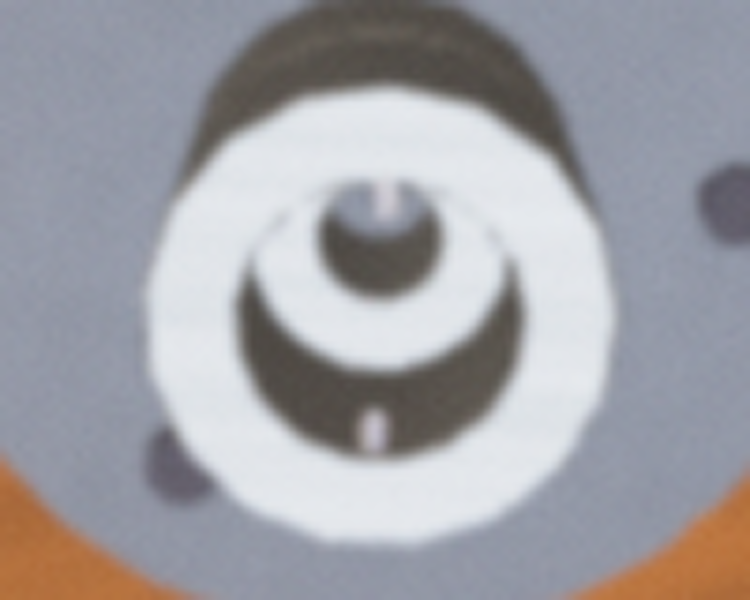

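The boss ring is at (316,228), with two light pins in the bore at about (316,244) and (318,213). Next I'll compute the pin angle and mouth centre, and review the pot in the same image set.

```bash
python3 - <<'E'
from h import *
c=load("w2")
a=plane(c,[(316,244.3),(317.8,213)],.080);d=a[1]-a[0];print("pins",a.round(4),a.mean(0),np.degrees(np.arctan2(d[1],d[0])))
g=cv2.cvtColor(c["img"],cv2.COLOR_RGB2GRAY);m=np.zeros_like(g);m[190:265,278:355]=(g[190:265,278:355]>185)
cs,h=cv2.findContours(m,cv2.RETR_CCOMP,cv2.CHAIN_APPROX_NONE)
for k,hh in zip(cs,h[0]):
    if cv2.contourArea(k)>100:
        e=cv2.fitEllipse(cv2.convexHull(k));print(hh[3],np.round(e[0],2),np.round(e[1],1),plane(c,e[0],.084).round(4))
# subpixel pins zoom
cv2.imwrite("pics/c2b.png",cv2.resize(c["img"][205:252,296:340],(562,600),interpolation=cv2.INTER_LINEAR)[:,:,::-1])
# disc hull by colour
holes=[(294.5,166.5),(364,214)]
print(plane(c,holes,.010).round(4))
hs=cv2.cvtColor(c["img"],cv2.COLOR_RGB2HSV);m=np.zeros_like(g);m[130:285,240:395]=(hs[130:285,240:395,1]<70);e=cv2.fitEllipse(cv2.convexHull(circ(m)));print("disc",e,plane(c,e[0],.010).round(4))
E
```

```text
pins [[ 0.5761 -0.2052  0.08  ]
 [ 0.5535 -0.1956  0.08  ]] [ 0.5647766  -0.20039232  0.08      ] 156.92401354954117
-1 [316.15 229.04] [60.2 62.2] [[ 0.5638 -0.2006  0.084 ]]
1 [316.19 229.89] [38.2 40.6] [[ 0.5644 -0.2008  0.084 ]]
1 [316.23 218.4 ] [18.5 19.1] [[ 0.5561 -0.1978  0.084 ]]
[[ 0.5195 -0.2056  0.01  ]
 [ 0.583  -0.1597  0.01  ]]
disc ((316.27410888671875, 206.7299346923828), (128.73802185058594, 130.8327178955078), 91.71582794189453) [[ 0.5612 -0.1997  0.01  ]]
```

View pics/c2b.png

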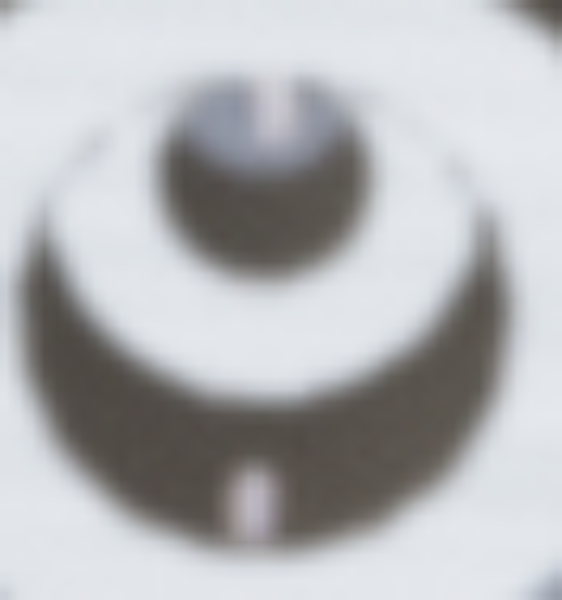

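```bash
python3 - <<'E'
from h import *
c=load("w1")
cv2.imwrite("pics/c1b.png",cv2.resize(c["img"][200:266,285:351],(600,600),interpolation=cv2.INTER_CUBIC)[:,:,::-1])
g=cv2.cvtColor(c["img"],cv2.COLOR_RGB2GRAY)
for v in range(215,262,3): print(v,g[v,300:338:1].tolist())
E
```

```text
215 [186, 191, 201, 198, 196, 178, 145, 113, 80, 57, 43, 35, 33, 37, 36, 33, 35, 34, 31, 34, 33, 30, 32, 31, 34, 33, 36, 52, 83, 129, 166, 188, 197, 198, 196, 193, 190, 198]
218 [204, 203, 193, 168, 114, 65, 41, 35, 36, 38, 35, 36, 34, 36, 36, 35, 31, 33, 32, 35, 34, 36, 34, 34, 32, 33, 34, 34, 33, 34, 44, 72, 123, 169, 194, 201, 201, 193]
221 [196, 164, 110, 61, 39, 38, 34, 38, 37, 37, 36, 36, 38, 36, 39, 39, 45, 55, 68, 72, 70, 60, 46, 39, 34, 36, 36, 35, 33, 33, 35, 36, 42, 90, 149, 186, 198, 202]
224 [174, 121, 63, 40, 39, 40, 40, 42, 48, 53, 61, 62, 65, 65, 67, 68, 86, 131, 181, 202, 200, 180, 124, 80, 61, 59, 56, 55, 50, 40, 35, 31, 33, 36, 60, 118, 180, 203]
227 [130, 69, 39, 41, 50, 51, 60, 61, 64, 66, 67, 65, 67, 64, 65, 70, 99, 151, 190, 203, 198, 169, 113, 75, 66, 62, 64, 64, 64, 60, 55, 46, 42, 36, 39, 73, 135, 183]
230 [79, 51, 49, 58, 65, 64, 65, 66, 66, 66, 66, 65, 64, 68, 65, 75, 112, 168, 197, 202, 192, 153, 100, 71, 65, 65, 64, 63, 65, 63, 63, 63, 59, 54, 45, 52, 102, 163]
233 [60, 53, 59, 62, 65, 63, 64, 68, 63, 62, 66, 65, 67, 65, 67, 78, 126, 181, 202, 204, 186, 
[... 937 characters left out ...]
 59, 59, 58, 57, 57, 65, 102, 157, 192, 201, 190, 149, 96, 62, 57, 56, 56, 56, 52, 57, 53, 56, 58, 69, 107, 150, 189, 204, 211, 211]
254 [219, 219, 218, 213, 204, 188, 156, 118, 90, 68, 57, 54, 56, 67, 116, 174, 199, 202, 182, 133, 81, 56, 56, 55, 55, 56, 61, 66, 76, 103, 145, 180, 201, 208, 211, 210, 209, 209]
257 [218, 217, 217, 217, 216, 217, 215, 214, 209, 194, 172, 146, 133, 132, 154, 189, 203, 204, 186, 138, 97, 90, 103, 125, 153, 178, 190, 195, 202, 206, 208, 210, 209, 208, 209, 211, 210, 212]
260 [216, 214, 212, 212, 212, 212, 212, 209, 213, 211, 211, 210, 210, 210, 210, 206, 208, 207, 205, 205, 206, 207, 206, 208, 209, 209, 211, 209, 212, 210, 213, 211, 210, 208, 206, 201, 195, 184]
```

View pics/c1b.png

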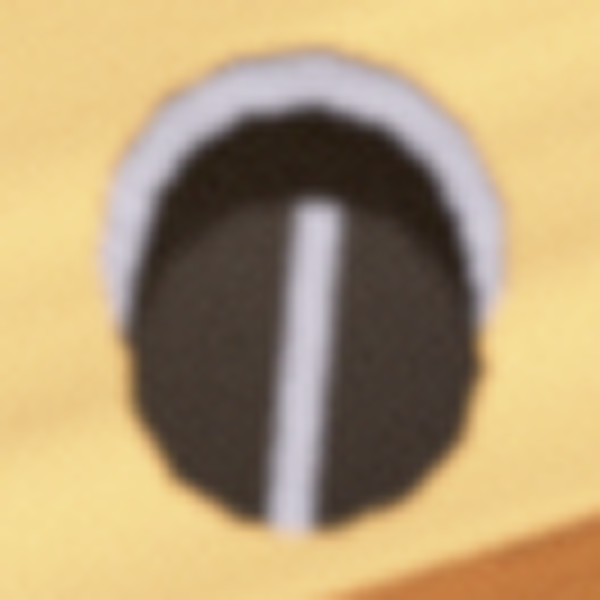

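```bash
python3 - <<'E'
from h import *
c=load("w1");a=plane(c,[(319.5,224),(316.55,254)],.1145);d=a[0]-a[1];print(plane(c,(318.1,239.7),.114),np.degrees(np.arctan2(d[1],d[0])))
c=load("w2");a=plane(c,[(316.99,213.6),(315.73,244.5)],.08);d=a[0]-a[1];print(np.degrees(np.arctan2(d[1],d[0])),plane(c,[(316.15,229.3)],.084))
# pot in w1
c=load("w1");g=cv2.cvtColor(c["img"],cv2.COLOR_RGB2GRAY)
P=cloud(c);m=(P[:,:,2]>.03)&(np.hypot(P[:,:,0]-.478,P[:,:,1]-.036)<.05);e=cv2.fitEllipse(cv2.convexHull(circ(m)));print("pot",e,plane(c,e[0],.038))
c=load("w2");P=cloud(c);m=(P[:,:,2]>.03)&(np.hypot(P[:,:,0]-.478,P[:,:,1]-.036)<.05);e=cv2.fitEllipse(cv2.convexHull(circ(m)));print("pot",e,plane(c,e[0],.038))
E
```

```text
[[0.48990076 0.30964169 0.114     ]] 154.75804105930234
157.82963241222785 [[ 0.56397191 -0.20069319  0.084     ]]
pot ((49.593353271484375, 296.8515319824219), (56.69975280761719, 67.39521026611328), 109.40164184570312) [[0.4759263  0.03878351 0.038     ]]
pot ((564.0621337890625, 10.953369140625), (75.60802459716797, 89.34222412109375), 44.79396438598633) [[0.47747441 0.03198156 0.038     ]]
```

>>> drive_tool --pt "-0.002 0.04 -0.02 0 0 0 1" --pt "-0.002 0.05 -0.027 0 0 0 1" --pt "-0.002 0.05 -0.027 0 0 0 1" --pt "-0.002 0.05 -0.027 0 0 0 1" --pt "-0.002 0.05 -0.027 0 0 0 1" --pt "0 0.05 -0.027 0 0 0 1" --pt "0 0.05 -0.027 0 0 0 0.6" --pt "0 0.05 -0.027 0 0 0 0.4" --pt "0 0.04 -0.0225 0 0 0 0.3" --pt "0 0.0235 -0.0128 0 0 0 0.2"

```text
time_s: 4.12
eef_pos: [0.4874, 0.3138, 0.2345]
eef_rot: [0.697, 0.121, 0.697, -0.12]
wrist_force: [-0.2, -1.6, -0.1]
opening: 0.603
```

>>> drive_tool --pt "0 0 0 10 0 0 0.2" --pt "0 0 0 10 0 0 0.2" --pt "0.01 0 0 10 0 0 0.2" --pt "0.01 0 0 10 0 0 0.2" --pt "0.01 0 0 10 0 0 0.2" --pt "0.01 0 0 10 0 0 0.2" --pt "0.01 0 0 10 0 0 0.2" --pt "0.01 0 0 10 0 0 0.2" --pt "0.01 0 0 10 0 0 0.2" --pt "0 0 0 0 0 0 0.2"

```text
time_s: 5.38
eef_pos: [0.488, 0.311, 0.1637]
eef_rot: [-0.407, -0.577, -0.408, 0.579]
wrist_force: [-0.9, -0.3, 0.2]
opening: 0.597
```

```bash
python3 - <<'E'
from h import *
show();c=grab("wrist","w3");show()
E
```

```text
t 5.38 pos [0.488  0.311  0.1637] F [-0.9 -0.3  0.2] M [-0.02  0.01  0.  ] open 0.597 q [0.362 0.271 1.666 0.    1.207 0.705]
yaw(y-axis) -19.65 x [-2.1e-03 -3.0e-04 -1.0e+00] y [ 0.9418 -0.3363 -0.0019] z [-0.3363 -0.9418  0.001 ]
t 5.42 pos [0.4887 0.311  0.1643] F [-0.5 -0.2 -0.1] M [ 0.04 -0.03 -0.03] open 0.605 q [0.362 0.271 1.665 0.    1.207 0.703]
yaw(y-axis) -19.55 x [-9.e-04 -0.e+00 -1.e+00] y [ 9.424e-01 -3.346e-01 -9.000e-04] z [-3.346e-01 -9.424e-01  3.000e-04]
```

View pics/w3.png

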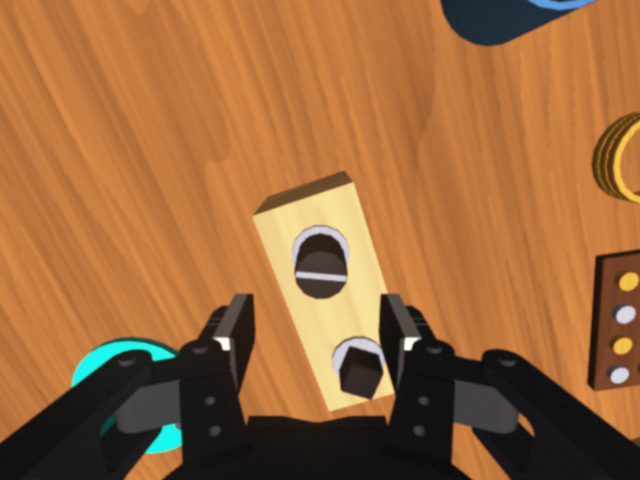

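```bash
python3 - <<'E'
from h import *
c=load("w3")
cv2.imwrite("pics/c3.png",cv2.resize(c["img"][220:305,280:365],(600,600),interpolation=cv2.INTER_CUBIC)[:,:,::-1])
print(plane(c,(321,273.5),.114))
E
```

```text
[[0.49065743 0.31042378 0.114     ]]
```

View pics/c3.png

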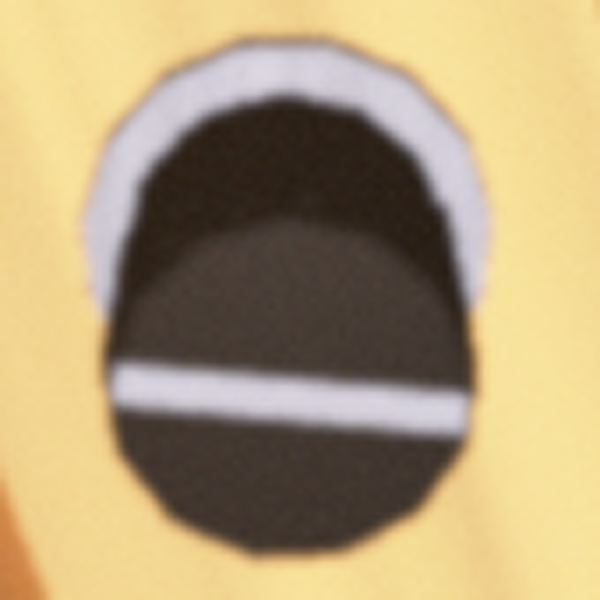

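>>> drive_tool --pt "0.015 0.001 0 0 0 0 0.2" --pt "0.02 0 0 0 0 0 0.2" --pt "0.02 0 0 0 0 0 0.2" --pt "0.012 0 0 0 0 0 0.2" --pt "0.006 0 0 0 0 0 0.2" --pt "0.001 0 0 0 0 0 0.2"

```text
time_s: 6.18
eef_pos: [0.4911, 0.3096, 0.0902]
eef_rot: [-0.406, -0.579, -0.406, 0.579]
wrist_force: [0.3, -0.4, -0.7]
opening: 0.598
```

>>> drive_tool --pt "0 0 0 0 0 0 -0.2" --pt "0 0 0 0 0 0 -0.4" --pt "0 0 0 0 0 0 -0.5" --pt "0 0 0 0 0 0 -0.5"

```text
time_s: 6.68
eef_pos: [0.4917, 0.3098, 0.0912]
eef_rot: [0.406, 0.579, 0.406, -0.578]
wrist_force: [-0.6, -0.3, 5.2]
opening: 0.313
```

```bash
python3 - <<'E'
from h import *
show()
E
```

```text
t 6.67 pos [0.4917 0.3098 0.0912] F [-0.6 -0.3  5.2] M [-0.07  0.15  0.02] open 0.313 q [0.358 0.371 1.702 0.    1.067 0.705]
yaw(y-axis) -19.87 x [ 1.4e-03  5.0e-04 -1.0e+00] y [ 0.9405 -0.3398  0.0011] z [-0.3398 -0.9405 -0.001 ]
```

>>> drive_tool --pt "0 0 0 0 0 0 0" --pt "-0.002 0 0 0 0 0 0" --pt "0 0 0 -10 0 0 0" --pt "0 0 0 -10 0 0 0" --pt "0 0 0 -10 0 0 0" --pt "0 0 0 -10 0 0 0" --pt "0 0 0 -10 0 0 0" --pt "0 0 0 -10 0 0 0" --pt "0 0 0 -10 0 0 0" --pt "0 0 0 -10 0 0 0"

```text
time_s: 7.92
eef_pos: [0.491, 0.3094, 0.0921]
eef_rot: [0.684, 0.18, 0.684, -0.18]
wrist_force: [0.3, -0.2, -0.4]
opening: 0.497
```

>>> drive_tool --pt "0 0 0 -10 0 0 0" --pt "0 0 0 0 0 0 0" --pt "0 0 0 0 0 0 -0.3" --pt "0 0 0 0 0 0 -0.5" --pt "0 0 0 0 0 0 -0.6" --pt "0 0 0 0 0 0 -0.6"

```text
time_s: 8.68
eef_pos: [0.4912, 0.3096, 0.0925]
eef_rot: [0.697, 0.122, 0.696, -0.122]
wrist_force: [-0.6, -0.5, 1.5]
opening: 0.31
```

```bash
python3 - <<'E'
from h import *
show();c=grab("wrist","w4");show()
E
```

```text
t 8.68 pos [0.4912 0.3096 0.0925] F [-0.6 -0.5  1.5] M [ 0.02  0.08 -0.03] open 0.31 q [ 0.358  0.369  1.702 -0.     1.07  -0.865]
yaw(y-axis) 70.1 x [ 2.e-04  1.e-04 -1.e+00] y [3.403e-01 9.403e-01 1.000e-04] z [ 9.403e-01 -3.403e-01  2.000e-04]
t 8.72 pos [0.4912 0.3096 0.0924] F [ 0.3 -0.4  2.6] M [-0.05  0.1   0.01] open 0.312 q [ 0.358  0.369  1.702  0.     1.07  -0.866]
yaw(y-axis) 70.11 x [ 1.e-04  1.e-04 -1.e+00] y [3.402e-01 9.403e-01 1.000e-04] z [ 9.403e-01 -3.402e-01  1.000e-04]
```

View pics/w4.png

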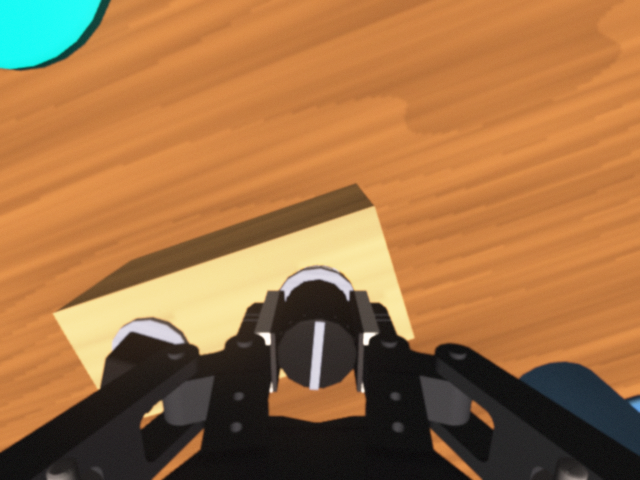

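```bash
python3 - <<'E'
from h import *
c=load("w4");T=toolT()
X=lambda t:(T@np.r_[t,1])[:3]
x=-(.114-.0924)
print(proj(c,[X([x,0,0]),X([x,.014,0]),X([x,-.014,0]),X([x,0,.014]),X([x,0,-.014])]).round(1))
cv2.imwrite("pics/c4.png",cv2.resize(c["img"][300:400,265:365],(600,600),interpolation=cv2.INTER_CUBIC)[:,:,::-1])
E
```

```text
[[319.6 352.5]
 [361.2 352.5]
 [278.  352.4]
 [319.5 387.6]
 [319.7 314.9]]
```

View pics/c4.png

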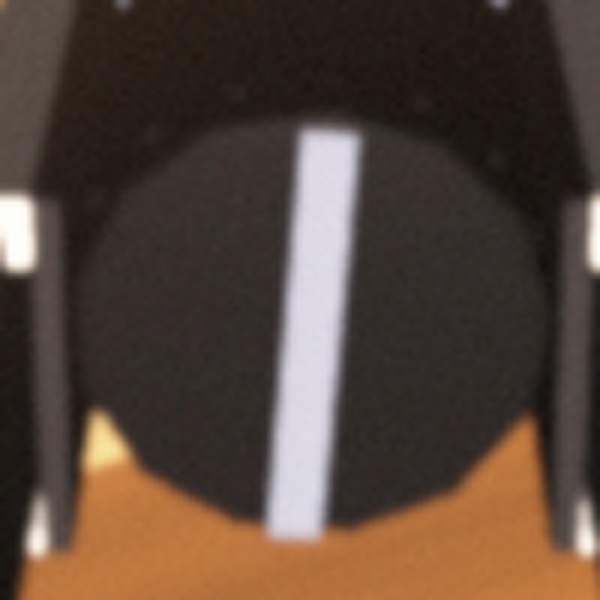

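The bolt is gripped and centred (head at (316,354)). Now I'll lift it straight out.

>>> drive_tool --pt "-0.004 0 0 0 0 0 -0.6" --pt "-0.008 0 0 0 0 0 -0.6" --pt "-0.015 0 0 0 0 0 -0.6" --pt "-0.018 0 0 0 0 0 -0.6" --pt "-0.02 0 0 0 0 0 -0.6" --pt "-0.02 0 0 0 0 0 -0.6" --pt "-0.02 0 0 0 0 0 -0.6" --pt "-0.014 0 0 0 0 0 -0.6" --pt "-0.006 0 0 0 0 0 -0.6" --pt "0 0 0 0 0 0 -0.6"

```text
time_s: 9.98
eef_pos: [0.4912, 0.3095, 0.2176]
eef_rot: [0.697, 0.122, 0.696, -0.122]
wrist_force: [-0.2, 0.8, -0.9]
opening: 0.317
```

```bash
python3 - <<'E'
from h import *
show();c=grab("wrist","w5");show();print(delta([.477,.036,.217]))
cv2.imwrite("pics/c5.png",cv2.resize(c["img"][240:420,215:415],(666,600),interpolation=cv2.INTER_CUBIC)[:,:,::-1])
E
```

```text
t 9.97 pos [0.4912 0.3095 0.2176] F [-0.2  0.8 -0.9] M [ 0.05 -0.04 -0.01] open 0.317 q [ 0.358  0.215  1.618  0.     1.308 -0.866]
yaw(y-axis) 70.13 x [ 5.e-04  2.e-04 -1.e+00] y [3.399e-01 9.405e-01 3.000e-04] z [ 9.405e-01 -3.399e-01  4.000e-04]
t 10.03 pos [0.4909 0.3094 0.2169] F [-1.1  0.2 -2.1] M [-0.02  0.02 -0.05] open 0.31 q [ 0.358  0.216  1.618 -0.     1.308 -0.866]
yaw(y-axis) 70.13 x [-6.e-04 -2.e-04 -1.e+00] y [ 3.399e-01  9.405e-01 -4.000e-04] z [ 9.405e-01 -3.399e-01 -5.000e-04]
[-0.     -0.2619  0.0799]
```

View pics/c5.png

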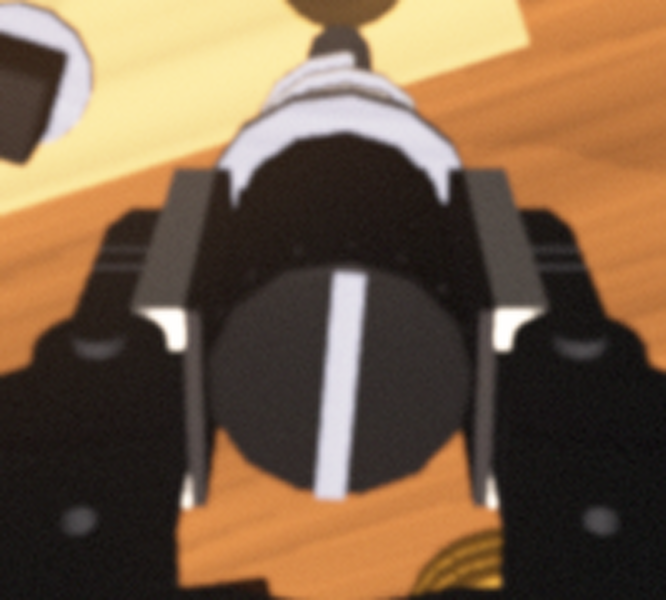

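The bolt is out of the rack and held upright, with its threads and pilot in view. Now I'll move over the pot.

>>> drive_tool --pt "0 -0.025 0.008 0 0 0 -0.6" --pt "0 -0.042 0.013 0 0 0 -0.6" --pt "0 -0.045 0.013 0 0 0 -0.6" --pt "0 -0.045 0.014 0 0 0 -0.6" --pt "0 -0.045 0.014 0 0 0 -0.6" --pt "0 -0.035 0.01 0 0 0 -0.6" --pt "0 -0.02 0.006 0 0 0 -0.6" --pt "0 -0.005 0.002 0 0 0 -0.6" --pt "0.02 0 0 0 0 0 -0.6" --pt "0.02 0 0 0 0 0 -0.6"

```text
time_s: 11.28
eef_pos: [0.4773, 0.0366, 0.1766]
eef_rot: [0.696, 0.122, 0.697, -0.122]
wrist_force: [-0.6, -0.9, -1.1]
opening: 0.313
```

```bash
python3 - <<'E'
from h import *
show();c=grab("top","t6");d=grab("scene","s6")
im=np.hstack([cv2.resize(c["img"][200:300,270:370],(400,400)),cv2.resize(d["img"][180:300,280:400],(400,400))])
cv2.imwrite("pics/c6.png",im[:,:,::-1])
E
```

```text
t 11.28 pos [0.4773 0.0366 0.1766] F [-0.6 -0.9 -1.1] M [-0.05 -0.03  0.04] open 0.313 q [-0.172  0.036  1.907  0.     1.199 -1.397]
yaw(y-axis) 70.15 x [-1.e-04  4.e-04 -1.e+00] y [3.396e-01 9.406e-01 3.000e-04] z [ 9.406e-01 -3.396e-01 -2.000e-04]
```

View pics/c6.png

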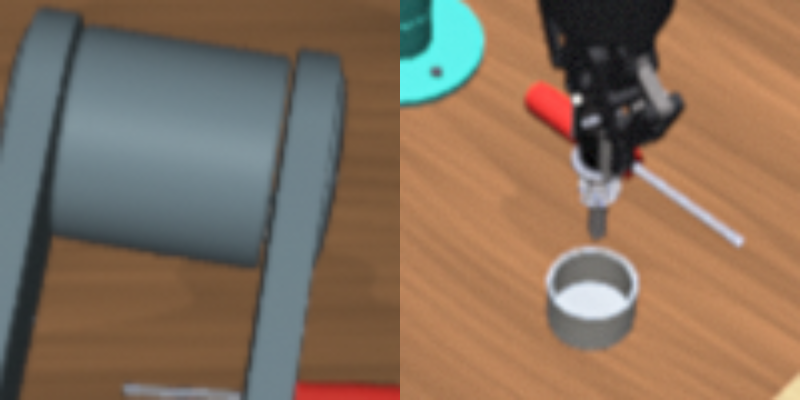

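The scene crop shows the tip just above the pot mouth and centred on it. I'll dip it.

>>> drive_tool --pt "0.015 0 0 0 0 0 -0.6" --pt "0.02 0 0 0 0 0 -0.6" --pt "0.02 0 0 0 0 0 -0.6" --pt "0.014 0 0 0 0 0 -0.6" --pt "0.008 0 0 0 0 0 -0.6" --pt "0.003 0 0 0 0 0 -0.6" --pt "0.0005 0 0 0 0 0 -0.6"

```text
time_s: 12.25
eef_pos: [0.4777, 0.0359, 0.0971]
eef_rot: [0.697, 0.122, 0.696, -0.122]
wrist_force: [-0.8, 0.6, -1.0]
opening: 0.313
```

```bash
python3 - <<'E'
from h import *
show();d=grab("scene","s7")
cv2.imwrite("pics/c7.png",cv2.resize(d["img"][200:300,280:400],(720,600))[:,:,::-1])
E
```

```text
t 12.25 pos [0.4777 0.0359 0.0971] F [-0.8  0.6 -1. ] M [ 0.05 -0.04 -0.02] open 0.313 q [-0.173  0.159  1.96   0.     1.022 -1.398]
yaw(y-axis) 70.13 x [ 6.e-04 -1.e-04 -1.e+00] y [3.399e-01 9.405e-01 1.000e-04] z [ 9.405e-01 -3.399e-01  6.000e-04]
```

View pics/c7.png

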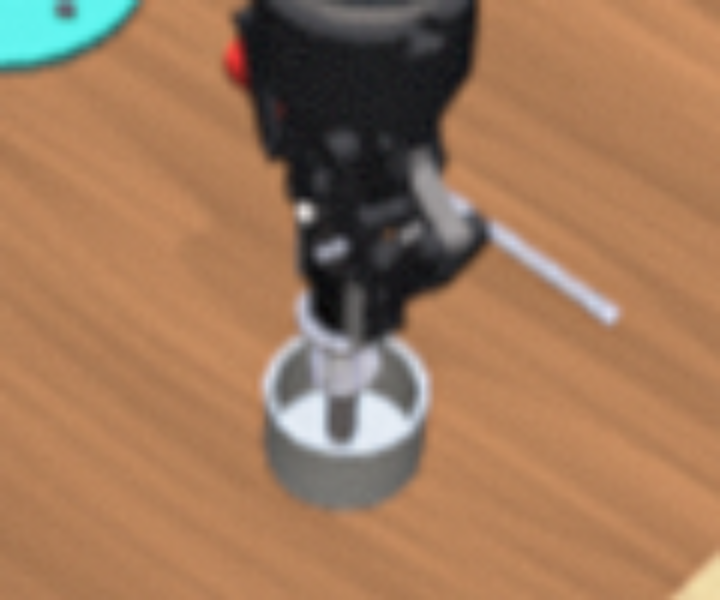

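The tip is inside the pot near its floor at crop (340,440). I'll go 1.5 mm lower so it is well into the film, then lift.

>>> drive_tool --pt "0.001 0 0 0 0 0 -0.6" --pt "0.001 0 0 0 0 0 -0.6" --pt "0 0 0 0 0 0 -0.6"

```text
time_s: 12.68
eef_pos: [0.4773, 0.0359, 0.0949]
eef_rot: [0.697, 0.122, 0.696, -0.122]
wrist_force: [-0.5, 0.3, -1.1]
opening: 0.311
```

>>> drive_tool --pt "-0.002 0 0 0 0 0 -0.6" --pt "-0.01 0 0 0 0 0 -0.6" --pt "-0.02 0 0 0 0 0 -0.6" --pt "-0.025 0 0 0 0 0 -0.6" --pt "-0.025 0 0 0 0 0 -0.6" --pt "-0.025 0 0 0 0 0 -0.6" --pt "-0.012 0 0 0 0 0 -0.6" --pt "-0.0045 0 0 0 0 0 -0.6" --pt "0 0 0 0 0 0 -0.6"

```text
time_s: 13.8
eef_pos: [0.477, 0.036, 0.2179]
eef_rot: [0.696, 0.122, 0.697, -0.122]
wrist_force: [-0.3, 0.1, -2.4]
opening: 0.309
```

```bash
python3 - <<'E'
from h import *
show();print(delta([.5635,-.1997,.218]))
E
```

```text
t 13.8 pos [0.477  0.036  0.2179] F [-0.3  0.1 -2.4] M [-0.03 -0.01  0.  ] open 0.309 q [-0.174 -0.014  1.868 -0.     1.288 -1.398]
yaw(y-axis) 70.13 x [-6.e-04  1.e-04 -1.e+00] y [ 3.399e-01  9.405e-01 -1.000e-04] z [ 9.405e-01 -3.399e-01 -6.000e-04]
[-0.0002 -0.1923  0.1614]
```

>>> drive_tool --pt "0 -0.02 0.017 0 0 0 -0.6" --pt "0 -0.032 0.027 0 0 0 -0.6" --pt "0 -0.035 0.03 0 0 0 -0.6" --pt "0 -0.035 0.03 0 0 0 -0.6" --pt "0 -0.035 0.029 0 0 0 -0.6" --pt "0 -0.025 0.02 0 0 0 -0.6" --pt "0 -0.0102 0.0089 0 0 0 -0.6" --pt "0 0 0 10 0 0 -0.6" --pt "0 0 0 10 0 0 -0.6" --pt "0 0 0 10 0 0 -0.6"

```text
time_s: 15.05
eef_pos: [0.5637, -0.1987, 0.2173]
eef_rot: [0.64, 0.3, 0.641, -0.3]
wrist_force: [-0.2, 0.4, -1.9]
opening: 0.313
```

>>> drive_tool --pt "0.01 0 0 10 0 0 -0.6" --pt "0.01 0 0 10 0 0 -0.6" --pt "0.01 0 0 10 0 0 -0.6" --pt "0.005 0 0 5 0 0 -0.6" --pt "0 0 0 0 0 0 -0.6" --pt "0 0 0 0 0 0 -0.6"

```text
time_s: 15.8
eef_pos: [0.5642, -0.1993, 0.1832]
eef_rot: [0.522, 0.477, 0.523, -0.477]
wrist_force: [-0.3, -0.5, -1.5]
opening: 0.313
```

```bash
python3 - <<'E'
from h import *
show();d=grab("scene","s8");show();w=grab("wrist","w8")
cv2.imwrite("pics/c8.png",np.hstack([cv2.resize(d["img"][150:270,180:300],(400,400)),cv2.resize(w["img"][160:420,190:450],(400,400))])[:,:,::-1])
print(proj(d,[[.5635,-.1997,.084],[.5635,-.1997,.093]]))
E
```

```text
t 15.8 pos [ 0.5642 -0.1993  0.1832] F [-0.3 -0.5 -1.5] M [-0.03  0.04  0.03] open 0.313 q [-0.538  0.289  1.6    0.     1.253 -0.63 ]
yaw(y-axis) 5.26 x [-2.e-04  3.e-04 -1.e+00] y [ 9.958e-01  9.160e-02 -2.000e-04] z [ 9.160e-02 -9.958e-01 -3.000e-04]
t 15.85 pos [ 0.5643 -0.1995  0.1835] F [-0.1  0.3 -0.5] M [0.02 0.01 0.04] open 0.313 q [-0.538  0.289  1.6    0.     1.253 -0.629]
yaw(y-axis) 5.23 x [ 2.e-04  0.e+00 -1.e+00] y [9.958e-01 9.120e-02 2.000e-04] z [ 0.0912 -0.9958 -0.    ]
[[232.45464922 219.8394275 ]
 [232.06891734 217.07937829]]
```

View pics/c8.png

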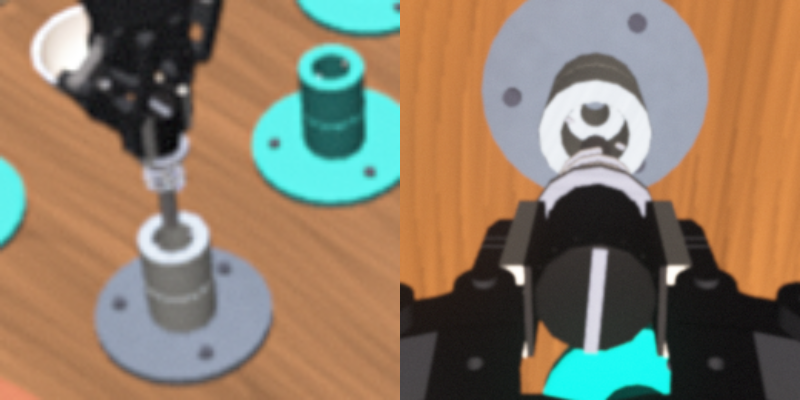

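>>> drive_tool --pt "0.012 0 0 0 0 0 -0.6" --pt "0.014 0 0 0 0 0 -0.6" --pt "0.01 0 0 0 0 0 -0.6" --pt "0.005 0 0 0 0 0 -0.6" --pt "0 0 0 0 0 0 -0.6"

```text
time_s: 16.52
eef_pos: [0.564, -0.1997, 0.1417]
eef_rot: [0.522, 0.477, 0.522, -0.477]
wrist_force: [-0.6, -0.0, -0.9]
opening: 0.307
```

>>> drive_tool --pt "0.002 0 0 0 0 0 -0.6" --pt "0.002 0 0 0 0 0 -0.6"

```text
time_s: 16.77
eef_pos: [0.5645, -0.2, 0.1387]
eef_rot: [0.522, 0.477, 0.522, -0.477]
wrist_force: [0.7, -0.3, -0.7]
opening: 0.307
```

>>> drive_tool --pt "0.002 0 0 0 0 0 -0.6" --pt "0.002 0 0 0 0 0 -0.6"

```text
time_s: 17.02
eef_pos: [0.5643, -0.1999, 0.1343]
eef_rot: [0.522, 0.477, 0.522, -0.477]
wrist_force: [0.0, 0.1, -1.7]
opening: 0.309
```

```bash
python3 - <<'E'
from h import *
show()
E
```

```text
t 17.02 pos [ 0.5643 -0.1999  0.1343] F [ 0.   0.1 -1.7] M [-0.    0.05  0.03] open 0.309 q [-0.538  0.347  1.633 -0.     1.161 -0.628]
yaw(y-axis) 5.13 x [ 1.e-04 -1.e-04 -1.e+00] y [9.96e-01 8.95e-02 1.00e-04] z [ 8.95e-02 -9.96e-01  1.00e-04]
```

>>> drive_tool --pt "0.002 0 0 0 0 0 -0.6" --pt "0 0 0 0 0 0 -0.6"

```text
time_s: 17.27
eef_pos: [0.5641, -0.1998, 0.132]
eef_rot: [0.522, 0.477, 0.522, -0.477]
wrist_force: [-0.6, -1.2, -1.4]
opening: 0.31
```

>>> drive_tool --pt "0.002 0 0 0 0 0 -0.6" --pt "0 0 0 0 0 0 -0.6"

```text
time_s: 17.52
eef_pos: [0.5641, -0.1998, 0.1301]
eef_rot: [0.522, 0.477, 0.522, -0.477]
wrist_force: [-0.4, -0.1, -1.0]
opening: 0.31
```

>>> drive_tool --pt "0.001 0 0 0 0 0 -0.6" --pt "0 0 0 0 0 0 -0.6"

```text
time_s: 17.77
eef_pos: [0.5642, -0.1998, 0.1292]
eef_rot: [0.522, 0.477, 0.522, -0.477]
wrist_force: [-0.0, 0.6, -1.4]
opening: 0.311
```

>>> drive_tool --pt "0.001 0 0 0 0 0 -0.6" --pt "0 0 0 0 0 0 -0.6"

```text
time_s: 18.02
eef_pos: [0.5642, -0.1998, 0.1282]
eef_rot: [0.522, 0.477, 0.522, -0.477]
wrist_force: [0.2, 0.3, -1.7]
opening: 0.312
```

>>> drive_tool --pt "0.0005 0 0 0 0 0 -0.6" --pt "0 0 0 0 0 0 -0.6"

```text
time_s: 18.27
eef_pos: [0.5642, -0.1999, 0.1278]
eef_rot: [0.522, 0.477, 0.522, -0.477]
wrist_force: [-0.1, -0.5, -1.2]
opening: 0.31
```

>>> drive_tool --pt "0.0005 0 0 0 0 0 -0.6" --pt "0 0 0 0 0 0 -0.6"

```text
time_s: 18.52
eef_pos: [0.5643, -0.1999, 0.1274]
eef_rot: [0.522, 0.477, 0.522, -0.477]
wrist_force: [-0.1, 0.3, -1.0]
opening: 0.312
```

>>> drive_tool --pt "0.0005 0 0 0 0 0 -0.6" --pt "0 0 0 0 0 0 -0.6"

```text
time_s: 18.77
eef_pos: [0.5644, -0.1999, 0.1271]
eef_rot: [0.522, 0.477, 0.522, -0.477]
wrist_force: [0.1, 0.7, 1.1]
opening: 0.31
```

>>> drive_tool --pt "0.0005 0 0 0 0 0 -0.6" --pt "0 0 0 0 0 0 -0.6"

```text
time_s: 19.02
eef_pos: [0.5645, -0.2, 0.1268]
eef_rot: [0.522, 0.477, 0.522, -0.477]
wrist_force: [-0.6, 0.4, 4.1]
opening: 0.312
```

Contact with the pins came at tip height about 37 mm, with no lateral force. Now I'll turn backward, lifting along the thread under a light push.

>>> drive_tool --pt "-0.0004 0 0 -10 0 0 -0.6" --pt "-0.0004 0 0 -10 0 0 -0.6" --pt "-0.0004 0 0 -10 0 0 -0.6" --pt "-0.0004 0 0 -10 0 0 -0.6"

```text
time_s: 19.52
eef_pos: [0.5646, -0.2002, 0.1283]
eef_rot: [0.655, 0.268, 0.654, -0.268]
wrist_force: [-0.9, -1.7, 4.1]
opening: 0.311
```

```bash
python3 - <<'E'
from h import *
show()
E
```

```text
t 19.52 pos [ 0.5646 -0.2002  0.1283] F [-0.9 -1.7  4.1] M [-0.19  0.24 -0.04] open 0.311 q [-0.539  0.355  1.637 -0.     1.149 -1.332]
yaw(y-axis) 45.45 x [ 9.e-04 -8.e-04 -1.e+00] y [7.015e-01 7.127e-01 1.000e-04] z [ 0.7127 -0.7015  0.0012]
```

>>> drive_tool --pt "-0.0002 0 0 -5 0 0 -0.6" --pt "-0.0002 0 0 -5 0 0 -0.6" --pt "-0.0002 0 0 -5 0 0 -0.6" --pt "-0.0002 0 0 -5 0 0 -0.6"

```text
time_s: 20.02
eef_pos: [0.5645, -0.2003, 0.1291]
eef_rot: [0.691, 0.151, 0.69, -0.152]
wrist_force: [-0.3, -1.1, 2.6]
opening: 0.31
```

>>> drive_tool --pt "-0.0002 0 0 -4 0 0 -0.6" --pt "0 0 0 0 0 0 -0.6"

```text
time_s: 20.27
eef_pos: [0.5645, -0.2002, 0.1292]
eef_rot: [0.696, 0.128, 0.695, -0.129]
wrist_force: [-0.7, -0.8, 3.3]
opening: 0.312
```

>>> drive_tool --pt "-0.0002 0 0 -4 0 0 -0.6" --pt "0 0 0 0 0 0 -0.6"

```text
time_s: 20.52
eef_pos: [0.5645, -0.2, 0.1293]
eef_rot: [0.7, 0.104, 0.699, -0.104]
wrist_force: [-0.2, -0.5, 2.7]
opening: 0.312
```

>>> drive_tool --pt "-0.0001 0 0 -3 0 0 -0.6" --pt "0 0 0 0 0 0 -0.6"

```text
time_s: 20.78
eef_pos: [0.5644, -0.1998, 0.1292]
eef_rot: [0.702, 0.086, 0.702, -0.086]
wrist_force: [0.0, -1.2, 0.6]
opening: 0.307
```

>>> drive_tool --pt "-0.0001 0 0 -3 0 0 -0.6" --pt "0 0 0 0 0 0 -0.6"

```text
time_s: 21.02
eef_pos: [0.5641, -0.1996, 0.1288]
eef_rot: [0.704, 0.068, 0.704, -0.068]
wrist_force: [-0.3, -0.8, -0.8]
opening: 0.312
```

>>> drive_tool --pt "-0.0001 0 0 -3 0 0 -0.6" --pt "0 0 0 0 0 0 -0.6"

```text
time_s: 21.28
eef_pos: [0.5638, -0.1995, 0.1288]
eef_rot: [0.705, 0.05, 0.706, -0.049]
wrist_force: [0.6, -0.4, -0.3]
opening: 0.304
```

>>> drive_tool --pt "-0.0001 0 0 -3 0 0 -0.6" --pt "0 0 0 0 0 0 -0.6"

```text
time_s: 21.52
eef_pos: [0.564, -0.1997, 0.1291]
eef_rot: [0.706, 0.031, 0.707, -0.031]
wrist_force: [0.0, -0.8, -0.1]
opening: 0.31
```

The upward force vanished at tool yaw about 75–78° (73° predicted), so the ridge start has passed the pins. I'll let the bolt down.

>>> drive_tool --pt "0.001 0 0 0 0 0 -0.6" --pt "0.0015 0 0 0 0 0 -0.6" --pt "0.0015 0 0 0 0 0 -0.6" --pt "0.0015 0 0 0 0 0 -0.6" --pt "0 0 0 0 0 0 -0.6"

```text
time_s: 22.15
eef_pos: [0.5641, -0.1998, 0.1238]
eef_rot: [0.706, 0.03, 0.707, -0.03]
wrist_force: [0.2, -0.7, -1.1]
opening: 0.309
```

>>> drive_tool --pt "0.0005 0 0 0 0 0 -0.6" --pt "0 0 0 0 0 0 -0.6"

```text
time_s: 22.4
eef_pos: [0.5643, -0.1999, 0.1235]
eef_rot: [0.707, 0.03, 0.706, -0.03]
wrist_force: [-0.3, 0.5, -0.7]
opening: 0.313
```

>>> drive_tool --pt "0.0005 0 0 0 0 0 -0.6" --pt "0 0 0 0 0 0 -0.6"

```text
time_s: 22.65
eef_pos: [0.5644, -0.1999, 0.1232]
eef_rot: [0.707, 0.03, 0.706, -0.03]
wrist_force: [-0.5, 0.4, 0.2]
opening: 0.312
```

>>> drive_tool --pt "0.0005 0 0 0 0 0 -0.6" --pt "0 0 0 0 0 0 -0.6"

```text
time_s: 22.9
eef_pos: [0.5645, -0.2, 0.1229]
eef_rot: [0.707, 0.03, 0.706, -0.03]
wrist_force: [-0.3, 1.2, 3.8]
opening: 0.312
```

The bolt dropped about 6.6 mm and rests on the next ridge. I'll turn forward, following the 14 mm/turn lead (0.39 mm per 10°).

>>> drive_tool --pt "0.0004 0 0 10 0 0 -0.6" --pt "0.0004 0 0 10 0 0 -0.6" --pt "0.0004 0 0 10 0 0 -0.6" --pt "0.0004 0 0 10 0 0 -0.6"

```text
time_s: 23.4
eef_pos: [0.5648, -0.1998, 0.1215]
eef_rot: [0.653, 0.272, 0.652, -0.272]
wrist_force: [-0.6, 0.3, 3.5]
opening: 0.314
```

>>> drive_tool --pt "0.0004 0 0 10 0 0 -0.6" --pt "0.0004 0 0 10 0 0 -0.6" --pt "0.0004 0 0 10 0 0 -0.6" --pt "0.0004 0 0 10 0 0 -0.6"

```text
time_s: 23.9
eef_pos: [0.5649, -0.1999, 0.1198]
eef_rot: [0.521, 0.479, 0.52, -0.478]
wrist_force: [0.0, 0.6, 3.0]
opening: 0.311
```

```bash
python3 - <<'E'
from h import *
show()
E
```

```text
t 23.9 pos [ 0.5649 -0.1999  0.1198] F [0.  0.6 3. ] M [ 0.22 -0.08  0.01] open 0.311 q [-5.380e-01  3.660e-01  1.641e+00  1.000e-03  1.133e+00 -6.220e-01]
yaw(y-axis) 4.8 x [ 1.4e-03 -3.0e-04 -1.0e+00] y [0.9965 0.0837 0.0014] z [ 8.370e-02 -9.965e-01  4.000e-04]
```

Sinking as expected, now 7 mm lower than at the same yaw before the drop.

>>> drive_tool --pt "0.0004 0 0 10 0 0 -0.6" --pt "0.0004 0 0 10 0 0 -0.6" --pt "0.0004 0 0 10 0 0 -0.6" --pt "0.0004 0 0 10 0 0 -0.6" --pt "0.0004 0 0 10 0 0 -0.6"

```text
time_s: 24.52
eef_pos: [0.5649, -0.2001, 0.1179]
eef_rot: [0.27, 0.654, 0.269, -0.653]
wrist_force: [0.0, 0.3, 3.2]
opening: 0.312
```

>>> drive_tool --pt "0.0004 0 0 10 0 0 -0.6" --pt "0.0004 0 0 10 0 0 -0.6" --pt "0.0004 0 0 10 0 0 -0.6" --pt "0.0004 0 0 10 0 0 -0.6" --pt "0.0004 0 0 10 0 0 -0.6" --pt "0 0 0 0 0 0 -0.6"

```text
time_s: 25.28
eef_pos: [0.5649, -0.2002, 0.1159]
eef_rot: [-0.029, 0.707, -0.03, -0.706]
wrist_force: [0.8, -0.0, 4.2]
opening: 0.313
```

```bash
python3 - <<'E'
from h import *
show();grab("wrist","w9")
c=load("w9");cv2.imwrite("pics/c9.png",cv2.resize(c["img"][200:420,190:450],(709,600))[:,:,::-1])
E
```

```text
t 25.27 pos [ 0.5649 -0.2002  0.1159] F [ 0.8 -0.   4.2] M [ 0.02 -0.21 -0.04] open 0.313 q [-0.539  0.371  1.643  0.     1.126  1.116]
yaw(y-axis) -94.79 x [ 1.7e-03 -8.0e-04 -1.0e+00] y [-8.350e-02 -9.965e-01  7.000e-04] z [-0.9965  0.0835 -0.0018]
```

View pics/c9.png

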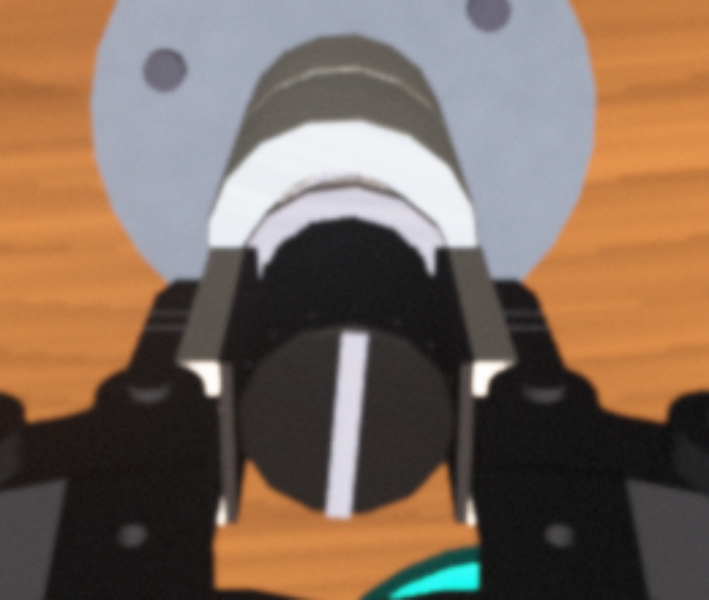

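The bar is at the same angle in the gripper as before, so nothing slipped. Regripping: open a little, turn back 180°, close.

>>> drive_tool --pt "-0.0005 0 0 0 0 0 -0.1" --pt "-0.0005 0 0 0 0 0 0" --pt "0 0 0 -10 0 0 0" --pt "0 0 0 -10 0 0 0" --pt "0 0 0 -10 0 0 0" --pt "0 0 0 -10 0 0 0" --pt "0 0 0 -10 0 0 0" --pt "0 0 0 -10 0 0 0" --pt "0 0 0 -10 0 0 0" --pt "0 0 0 -10 0 0 0"

```text
time_s: 26.58
eef_pos: [0.5639, -0.1997, 0.1158]
eef_rot: [-0.433, -0.559, -0.433, 0.559]
wrist_force: [0.8, 0.3, 0.6]
opening: 0.499
```

>>> drive_tool --pt "0 0 0 -10 0 0 0" --pt "0 0 0 -10 0 0 0" --pt "0 0 0 -10 0 0 0" --pt "0 0 0 -10 0 0 0" --pt "0 0 0 -10 0 0 0" --pt "0 0 0 -10 0 0 0" --pt "0 0 0 -10 0 0 0" --pt "0 0 0 -10 0 0 0" --pt "0 0 0 -10 0 0 0" --pt "0 0 0 -10 0 0 0"

```text
time_s: 27.82
eef_pos: [0.5639, -0.1997, 0.1158]
eef_rot: [0.706, 0.028, 0.707, -0.027]
wrist_force: [0.3, -1.8, -0.5]
opening: 0.503
```

```bash
python3 - <<'E'
from h import *
show();grab("wrist","w10")
c=load("w10");cv2.imwrite("pics/c10.png",cv2.resize(c["img"][200:420,190:450],(709,600))[:,:,::-1])
E
```

```text
t 27.82 pos [ 0.5639 -0.1997  0.1158] F [ 0.3 -1.8 -0.5] M [ 0.05 -0.03  0.03] open 0.503 q [-0.539  0.371  1.644 -0.     1.128 -2.031]
yaw(y-axis) 85.52 x [-9.e-04  5.e-04 -1.e+00] y [7.810e-02 9.969e-01 4.000e-04] z [ 9.969e-01 -7.810e-02 -9.000e-04]
```

View pics/c10.png

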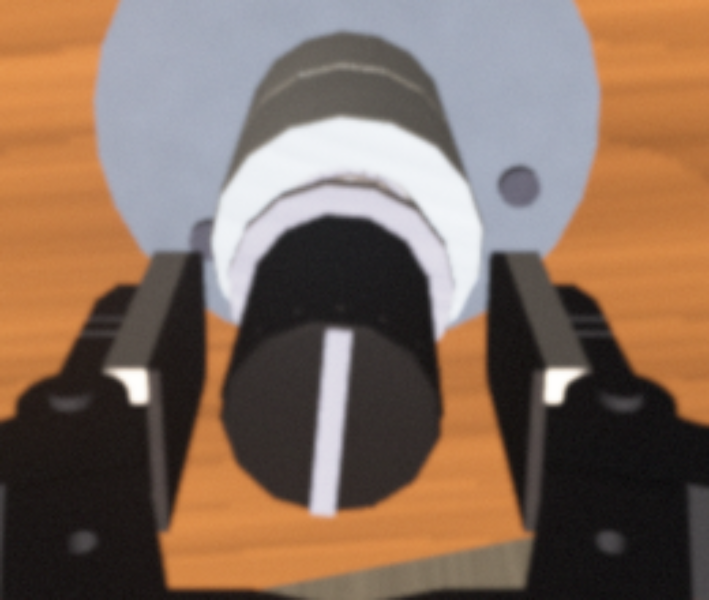

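>>> drive_tool --pt "0 0 0 0 0 0 -0.3" --pt "0 0 0 0 0 0 -0.5" --pt "0 0 0 0 0 0 -0.6" --pt "0 0 0 0 0 0 -0.6"

```text
time_s: 28.38
eef_pos: [0.5642, -0.1998, 0.1162]
eef_rot: [0.706, 0.03, 0.707, -0.03]
wrist_force: [0.2, 0.2, 0.4]
opening: 0.309
```

```bash
python3 - <<'E'
from h import *
show()
E
```

```text
t 28.38 pos [ 0.5642 -0.1998  0.1162] F [0.2 0.2 0.4] M [-0.01  0.08  0.02] open 0.309 q [-0.538  0.37   1.643 -0.     1.128 -2.024]
yaw(y-axis) 85.09 x [-2.e-04  1.e-04 -1.e+00] y [8.550e-02 9.963e-01 1.000e-04] z [ 9.963e-01 -8.550e-02 -2.000e-04]
```

>>> drive_tool --pt "0.0008 0 0 10 0 0 -0.6" --pt "0.0004 0 0 10 0 0 -0.6" --pt "0.0004 0 0 10 0 0 -0.6" --pt "0.0004 0 0 10 0 0 -0.6" --pt "0.0004 0 0 10 0 0 -0.6"

```text
time_s: 29.0
eef_pos: [0.5646, -0.2, 0.1142]
eef_rot: [0.627, 0.328, 0.626, -0.328]
wrist_force: [0.7, 1.1, 1.8]
opening: 0.309
```

>>> drive_tool --pt "0.0004 0 0 10 0 0 -0.6" --pt "0.0004 0 0 10 0 0 -0.6" --pt "0.0004 0 0 10 0 0 -0.6" --pt "0.0004 0 0 10 0 0 -0.6" --pt "0.0004 0 0 10 0 0 -0.6"

```text
time_s: 29.62
eef_pos: [0.5646, -0.2, 0.1122]
eef_rot: [0.43, 0.562, 0.429, -0.562]
wrist_force: [-0.1, -0.7, 1.2]
opening: 0.312
```

>>> drive_tool --pt "0.0004 0 0 10 0 0 -0.6" --pt "0.0004 0 0 10 0 0 -0.6" --pt "0.0004 0 0 10 0 0 -0.6" --pt "0.0004 0 0 10 0 0 -0.6" --pt "0.0004 0 0 10 0 0 -0.6"

```text
time_s: 30.25
eef_pos: [0.5646, -0.2002, 0.1103]
eef_rot: [0.152, 0.691, 0.151, -0.69]
wrist_force: [0.2, 0.1, 1.0]
opening: 0.31
```

```bash
python3 - <<'E'
from h import *
show()
E
```

```text
t 30.25 pos [ 0.5646 -0.2002  0.1103] F [0.2 0.1 1. ] M [-0.06 -0.04 -0.  ] open 0.31 q [-0.539  0.379  1.646 -0.     1.116  0.6  ]
yaw(y-axis) -65.23 x [ 8.e-04 -7.e-04 -1.e+00] y [ 0.419 -0.908  0.001] z [-9.08e-01 -4.19e-01 -5.00e-04]
```

>>> drive_tool --pt "0.0004 0 0 10 0 0 -0.6" --pt "0.0004 0 0 10 0 0 -0.6" --pt "0.0004 0 0 10 0 0 -0.6" --pt "0.0004 0 0 10 0 0 -0.6" --pt "0 0 0 2 0 0 -0.6" --pt "0 0 0 0 0 0 -0.6" --pt "0 0 0 0 0 0 -0.6"

```text
time_s: 31.12
eef_pos: [0.5646, -0.2, 0.1086]
eef_rot: [-0.103, 0.7, -0.103, -0.699]
wrist_force: [-0.0, 0.5, 3.1]
opening: 0.311
```

```bash
python3 - <<'E'
from h import *
show();c=grab("wrist","w11");d=grab("scene","s11")
cv2.imwrite("pics/c11.png",np.hstack([cv2.resize(c["img"][200:420,190:450],(472,400)),cv2.resize(d["img"][150:270,180:278],(326,400))])[:,:,::-1])
cv2.imwrite("pics/s11b.png",d["img"][:,:,::-1])
P=cloud(c);print("head z",np.nanmedian(P[345:360,310:330,2]))
E
```

```text
t 31.12 pos [ 0.5646 -0.2     0.1086] F [-0.   0.5  3.1] M [ 0.04 -0.14 -0.06] open 0.311 q [-0.538  0.381  1.647  0.     1.113  1.325]
yaw(y-axis) -106.76 x [ 8.e-04 -3.e-04 -1.e+00] y [-2.884e-01 -9.575e-01  1.000e-04] z [-9.575e-01  2.884e-01 -9.000e-04]
head z 0.13074075028442922
```

View pics/c11.png

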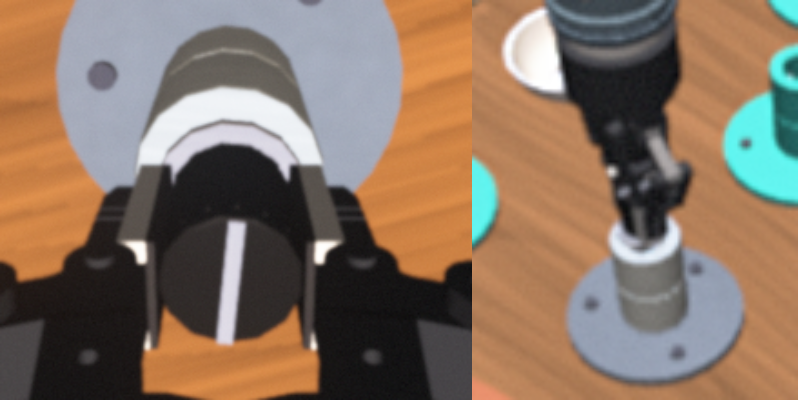

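View pics/s11b.png

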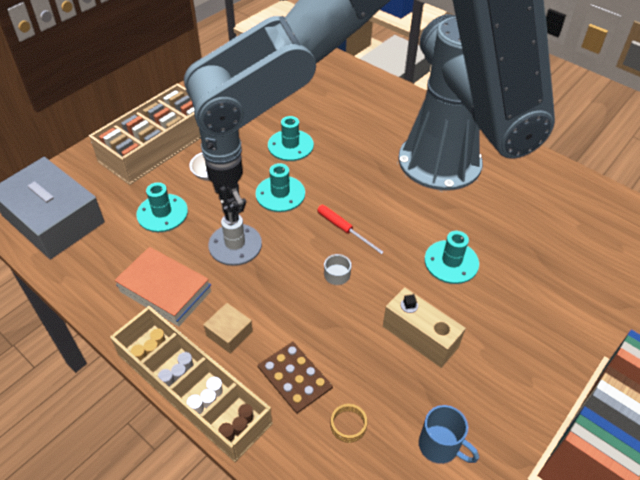

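```bash
python3 - <<'E'
from h import *
c=load("w11");a=plane(c,[(318.5,322),(314.5,386)],.131);d=a[0]-a[1];print("bar",np.degrees(np.arctan2(d[1],d[0])))
print(hand_in());show()
E
```

```text
bar -19.861679953229277
the job is handed in; nothing more can be done
None
the job is handed in; nothing more can be done
```

I took the round-headed bolt out of the rack, dipped its tip to about 1 mm above the pot floor and stood it in the grey stand's boss. The job is handed in; the last clock reading was about 31 s of the 72 s allowed.

- **Backward turn:** I turned it back 80° under a light push of about 4–6 N. The upward force vanished 3–6° past the angle I had predicted from the images. I let it down while still holding it and it dropped about 6.6 mm (7 mm expected).
- **Forward turn:** I turned it forward 372°, with one regrip halfway. That takes back the roughly 12° I had gone past the drop angle and adds the full turn.

Last checks:
- **Bolt depth:** the tip stands about 18.6–18.7 mm above the table, against 19 mm expected, from both the arm's pose and the wrist camera's depth.
- **Bolt angle:** the bar measured −20° against pins at −22°, so it is about one turn past the drop.
- **Forces and slip:** the wrist showed a 3 N upward reaction and almost no sideways force at the end. The bolt did not slip in the fingers.
- **Other things:** the last scene picture shows the pot upright in its place and nothing visibly moved.

Two things were less clean:
- **Arm position readings:** they scatter by about 0.5–1 mm, so I settled the final heights by touch and force.
- **Lean at the regrip:** the released bolt leaned about 1–2 mm at the head, and closing the jaws straightened it.

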